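Timed half-depth reading in the dry-well calibrator

ROBOT

A 6-joint arm with a two-finger parallel gripper is mounted at the origin on a cart in front of the work surface, level with it; the furniture and walls round the work are solid. World frame = base frame: x ahead of the robot, y to its left, z up, the work surface at z = 0. Lengths are in mm, angles in rad, forces in N, time in s.
With the tool pointing down it reaches from about 300 to 775 mm from the base axis. Payload 14.6 kg.
Tool frame: the origin (TCP) lies between the finger pads, 19 mm behind the fingertips; this is the grasp point; z points along the fingers, y is the line along which they close (so a half turn about z gives the same grasp; the last joint's range is limited). The gripper opens to 94 mm and grips with 3 to 60 N. Pads are 16 mm wide; open, the fingers measure 119 mm over their backs; the gripper's body (75 mm by 177 mm) begins 78 mm behind the grasp point.
Start: joints at [-1.357, 0.3, 1.521, -0, 1.321, -0.067], TCP at [152.412, -528.451, 224.246] pointing down, gripper open.
Joint ranges: [-3.03, 3.03], [-0.79, 2.21], [0.23, 2.52], [-1.04, 4.18], [0, 3.07], [-2.55, 2.55]. Speed limits (rad/s): [2.22, 2.22, 2.57, 3.14, 3.14, 3.14].

INTERFACE

Orientations are given as a rotation vector (axis times angle).
In Python, from rig import robot, vision, readout, job_done gives the robot as it stands (robot), with the cameras (vision), the job as plain functions and the readings (readout).
- The arm moves only by the shell command python3 drive.py 'ROWS' [FORCE]. ROWS is rows parted by semicolons, their numbers by spaces, 1 to 12 of them, each of 7 numbers: a rotation vector rx, ry, rz in rad, then dx, dy, dz in mm, then the finger opening in mm; each row shifts and turns the commanded pose from where the row before left it, along the tool's axes as they then stand; what a row does not reach is not made up. A row lasts 1/12 s, in which the tool goes at most 41.7 mm and 0.125 rad, less where a joint would pass 70% of its speed; a pose out of reach is approached as far as the arm can. The fingers move at their own pace and stop on an object; FORCE is the grip in N (left out, the last holds). Time passes only in rows, so rows that do not move let the fingers close. It prints the time, the measured TCP pose, the force, the opening and the grip force at its end.
- readout.sense(): the state, without advancing time (a new reading comes with each control period).
- vision.snapshot(name): name is "side" or "top"; returns a dict with "frame" (480x640x3 uint8, red, green, blue), "K" (3x3 intrinsics, pixels), "position" and "orientation" of the camera in the world. Camera axes: x right, y up, looking along -z (the intrinsics and any distortion apply to the point x, -y, -z); pixel columns grow to the right and rows downward; lengths in mm; the calibration is good to about 2 mm. A picture is of the moment at which its call begins. There is no depth.
- job_done(): hands the job in; it is judged then, once.
The state is a dict: "clock": time; "joints": joint angles; "joint_velocities": joint speeds; "joint_torque": joint torques, N m; "eef_pos": TCP position; "ee_rot": TCP orientation; "force": force on the tool from outside, world axes, zero at the start; "ft_torque": the same for the moment, N m; "opening": finger opening in mm; "grip_force": force on a finger pad.
Only numpy, scipy, OpenCV 4.12 (cv2) and the standard library are available. Lean on these libraries where they do the work, as an engineer would, in place of code of your own. Each camera call takes 0.05 s, during which the arm holds its last target. There are 200 camera calls.

TASK

The reference probe with the yellow handle is to be read at partial depth for a timed spell: first wind the clockwork timer clockwise by its key, regripping as often as needed (your hand will not be free later), until the red pointer stands in the green field. Then draw the yellow-handled probe straight up in its well, without forcing it sideways or pulling it right out, until the red ring on its stem is level with the mouth of the well, and finish while still holding it there. Leave the blue-handled probe fully down in its well, and do not disturb the other things.

Things in the scene. Friction and masses are not known exactly. Their poses are not given: they have to be found in the camera images.
- calibrator: Dry-well calibrator, fixed: white housing 170 x 160 mm, 125 mm high, sloping control panel in front (-x), flat aluminium insert in its top. Origin under its centre on the worktop, x to its rear, y to its left, z up. Two snug vertical wells, 13.2 mm in diameter, 95 mm deep (floor 30 mm above the worktop), each with a probe, and an empty small hole between them
- well_left (a point): Centre of the mouth of the left well, 125 mm above the worktop, 22 mm behind and 44 mm left of the calibrator's origin
- well_right (a point): Centre of the mouth of the right well, 125 mm above the worktop, 22 mm behind and 44 mm right of the calibrator's origin
- probe_yellow: Loose reference probe, 0.13 to 0.22 kg, upright on the floor of one of the two wells (either). Steel stem 12 mm in diameter, then a round yellow handle, 20 mm in diameter, from 137 to 215 mm above the tip. Origin at the tip, z up to the handle. A black ring 75 mm and a red ring 50 mm above the tip, hidden in the well at the start. If let go it drops back
- red_ring (a point): Middle of the 4 mm wide red ring on the yellow-handled probe's stem, 50 mm above its tip. It starts 45 mm below the mouth of the well
- yellow_handle (a point): Middle of the yellow handle (176 mm above the tip), a good place for the TCP
- probe_blue: The same kind of probe with a blue handle, in the other well, 88 mm away from the yellow one. Origin at its tip
- timer: Clockwork timer that lies face up and stays put on the worktop: round steel case 98 mm in diameter, its dial 30 mm above the worktop. Origin under its centre, z up. The green field lies on the right (-y) side of the dial and ends at the key's stop
- timer_key (a joint): How far the timer is wound, rad: grows as the key is turned clockwise seen from above. The green field runs from 2.2 to the stop at 2.75. The key is sprung (0.06 to 0.1 N m to wind it) but keeps its place when let go
- key_grip (a point): TCP place for gripping the key from above: on its axis, 56 mm above the worktop. The key is an upright black bar 46 mm long, 12 mm thick, from 36 to 64 mm above the worktop. x axis along the bar to the red pointer, z up; at joint value 0 it is turned 1.4 rad (anticlockwise from above) from the timer's x axis
- pointer_tip (a point): Tip of the red pointer just above the dial, 40 mm from the key's axis in the bar's direction
- carton_small: Small white and blue carton, 32 x 38 x 85 mm, standing behind the work; a bystander
- white_bottle: White bottle with white cap, 35 mm in diameter, 62 mm high, standing behind the work; a bystander

How it is judged:
By the outcome, as a careful person would: the job done as asked, in the order asked, and still so for the second after the job is handed in, while the arm keeps its last pose, push and grip.
It also fails if it takes over 64 s, if anything falls off the work surface, if the arm or the gripper's body presses on something with over 40 N, if the wrist force passes 120 N, or if a joint passes its speed limit or range.

## Working session

There is one attempt and no reset: what is moved stays moved. The work goes in short steps, Python scripts to look and compute and a shell command to move; the robot and the scene stay as the last step left them, time stands still between calls to the robot, and variables do not carry over. Pictures are saved under pics/ and viewed, at most 10 in all, crops included, and the job is handed in when it is done.

```bash
ls; mkdir -p pics
python3 - <<'E'
from rig import robot, vision, readout, job_done
import cv2,numpy as np
s=readout.sense();print(s)
for n in("side","top"):
    d=vision.snapshot(n);cv2.imwrite(f"pics/{n}0.png",d["frame"][:,:,::-1]);print(n,d["K"],d["position"],d["orientation"],[k for k in d])
E
```

```text
drive.py
pics
rig.py
{'clock': 0.0, 'joints': array([-1.35662613e+00,  3.00477877e-01,  1.52160041e+00, -1.48972839e-05,
        1.32069597e+00, -6.66090673e-02]), 'joint_velocities': array([-0.00099732,  0.00165366, -0.00063188,  0.00084268, -0.00151874,
       -0.0005923 ]), 'joint_torque': array([-1.01573660e-03, -5.31809378e+01, -3.52740347e+01,  7.07675703e-02,
        2.44266016e-02, -8.34732919e-05]), 'eef_pos': array([ 152.34344322, -528.22182563,  223.67442524]), 'ee_rot': array([-3.10951770e+00, -4.39440686e-01,  1.59364259e-04]), 'force': array([-0.37602289, -0.36277518, -0.38609739]), 'ft_torque': array([-0.03710636,  0.0261281 , -0.03578339]), 'grip_force': 0.0, 'opening': 94.32942075105088}
side [[610.37528778   0.         332.06367112]
 [  0.         610.37528778 237.45240538]
 [  0.           0.           1.        ]] [610.75666593 940.13147211 786.50886665] [0.0260681  1.42568583 2.79832515] ['frame', 'K', 'position', 'orientation']
top [[598.32814331   0.         319.71468433]
 [  0.         598.32814331 232.93060764]
 [  0.           0.           1.        ]] [ 492.36499728   52.83279012 1385.88838422] [ 0.07021856 -0.06587955 -1.55619124] ['frame', 'K', 'position', 'orientation']
```

View pics/side0.png

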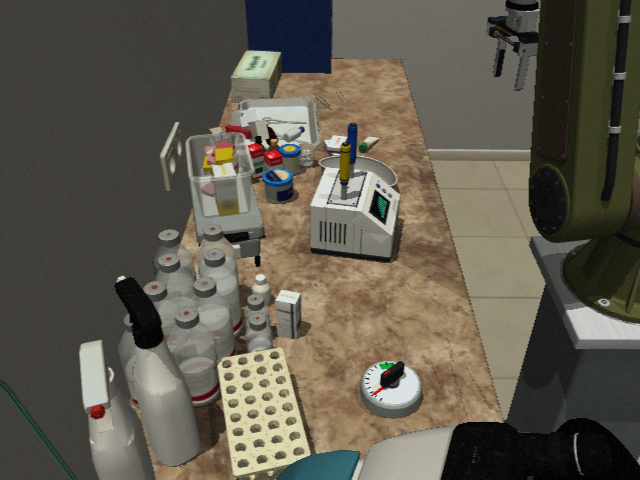

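View pics/top0.png

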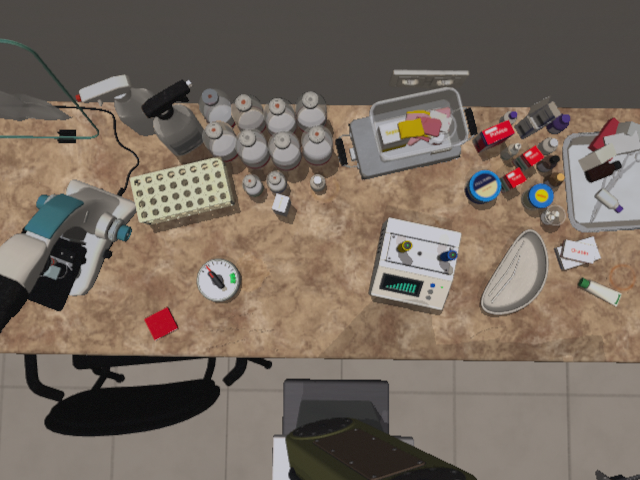

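The side view shows the timer at about (391,388) with its pointer at (377,392), the yellow handle at (345,160) and the blue handle at (352,142). In the top view the timer is at (218,281) with its pointer towards (208,268), yellow is at (404,246) in the left well, and blue is at (449,255). Next I'll measure them.

```bash
cat > h.py <<'E'
from rig import robot, vision, readout, job_done
import cv2,numpy as np
from scipy.spatial.transform import Rotation as R
def ray(d,p):
    v=np.linalg.inv(d["K"])@[p[0],p[1],1.]; v=R.from_rotvec(d["orientation"]).apply([v[0],-v[1],-v[2]])
    return np.array(d["position"]),v/np.linalg.norm(v)
def plane(d,p,z):
    o,v=ray(d,p); return o+v*(z-o[2])/v[2]
def proj(d,X):
    c=R.from_rotvec(d["orientation"]).inv().apply(np.array(X)-d["position"]); q=d["K"]@[c[0],-c[1],-c[2]]; return q[:2]/q[2]
def tri(a,p,b,q):
    o,u=ray(a,p);w,v=ray(b,q); t=np.linalg.lstsq(np.c_[u,-v],w-o,rcond=None)[0]
    A,B=o+u*t[0],w+v*t[1]; return (A+B)/2,np.linalg.norm(A-B)
H=lambda d:cv2.cvtColor(d["frame"],cv2.COLOR_RGB2HSV)
def mask(d,lo,hi,box):
    m=cv2.inRange(H(d),np.array(lo),np.array(hi)); k=np.zeros_like(m); x0,y0,x1,y1=box; k[y0:y1,x0:x1]=m[y0:y1,x0:x1]; return k
def big(m):
    n,l,s,c=cv2.connectedComponentsWithStats(m); i=1+np.argmax(s[1:,4]); return (l==i).astype(np.uint8)*255,c[i],s[i]
E
python3 - <<'E'
from h import *
np.set_printoptions(precision=1,suppress=True)
s,t=vision.snapshot("side"),vision.snapshot("top")
B={"s":{"tm":(350,350,432,422),"pr":(330,115,362,190)},"t":{"tm":(190,255,248,308),"pr":(390,235,465,270)}}
res={}
for n,lo,hi in(("yellow",(20,120,60),(35,255,255)),("blue",(105,120,30),(125,255,255))):
    c=[]
    for k,d in(("s",s),("t",t)):
        m,cc,st=big(mask(d,lo,hi,B[k]["pr"])); print(n,k,cc,st); c.append(cc)
        if k=="s": 
            ys,xs=np.nonzero(m); print("top",xs[ys<ys.min()+2].mean(),ys.min(),"bot",xs[ys>ys.max()-2].mean(),ys.max())
    print(n,*tri(s,c[0],t,c[1]))
# timer dial: white/green/red hull
def near(k,d,lo,hi): return mask(d,lo,hi,B[k]["tm"])
cs=[];pt=[];kt=[]
for k,d in(("s",s),("t",t)):
    w=near(k,d,(0,0,185),(180,40,255)); w,_,_=big(w); h=cv2.convexHull(cv2.findNonZero(w)); e=cv2.fitEllipse(h); print("dial",k,e); cs.append(e[0])
    r=near(k,d,(0,150,90),(6,255,255))|near(k,d,(174,150,90),(180,255,255)); r,c,st=big(r); P=cv2.findNonZero(r)[:,0].astype(float)
    f=P[np.argmax(np.linalg.norm(P-e[0],axis=1))]; print("red",c,st,"tip",f); pt.append(f)
    b,c,st=big(near(k,d,(0,0,0),(180,255,60))); print("key",c,st); kt.append(c)
print("dial",*tri(s,cs[0],t,cs[1])); print("tip",*tri(s,pt[0],t,pt[1])); print("key",*tri(s,kt[0],t,kt[1]))
print(plane(t,cs[1],30),plane(s,cs[0],30),"tip",plane(t,pt[1],32),plane(s,pt[0],32))
c=cv2.resize(s["frame"][345:425,340:440],None,fx=5,fy=5,interpolation=cv2.INTER_CUBIC);c2=cv2.resize(t["frame"][255:311,188:248],None,fx=5,fy=5,interpolation=cv2.INTER_CUBIC)
o=np.zeros((400,800,3),np.uint8);o[:400,:500]=c;o[:280,500:800]=c2;cv2.imwrite("pics/tm.png",o[:,:,::-1])
E
```

```text
yellow s [344.3 165.4] [339 152  11  28 259]
top 343.8333333333333 152 bot 344.0 179
yellow t [403.5 246.7] [398 241  14  11  79]
yellow [ 570.  -110.   198.3] 0.901795758802114
blue s [352.2 140.5] [348 125   9  36 239]
top 352.3333333333333 125 bot 352.42857142857144 160
blue t [446.9 255.9] [440 250  17  11  94]
blue [ 552.1 -193.7  210. ] 1.2588068519500142
dial s ((396.0176086425781, 385.8481140136719), (37.78159713745117, 46.835201263427734), 66.0289306640625)
red [377.2 390.9] [372 387  12   9  32] tip [372. 395.]
key [392.2 375.4] [381 361  23  27 368]
dial t ((217.6104736328125, 279.69573974609375), (37.88957214355469, 38.563011169433594), 27.798505783081055)
red [210.6 274.9] [209 273   4   5   8] tip [209. 273.]
key [218.  279.8] [211 272  13  16  51]
dial [496.5 289.   20.9] 9.47258210261329
tip [523.7 307.7  19.2] 15.262694134163008
key [499.9 284.3  39.7] 2.178351118299659
[501.1 286.7  30. ] [493.3 297.4  30. ] tip [515.9 306.2  32. ] [532.6 317.4  32. ]
```

View pics/tm.png

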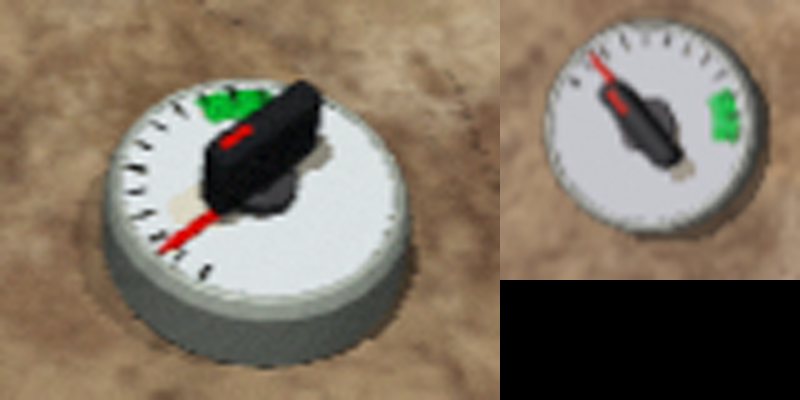

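The pictures show the key bar's top face at about side (392.4,369.4) and top (216.4,280). The pointer tip is at side (372,395.4) and top (206.4,266). The dial centre is at side (391.4,383) and top (217.8,280). The green field is on the right, from 65° to 97° clockwise of up in the top view.

Run:
```python
from h import *
np.set_printoptions(precision=1,suppress=True)
s,t=vision.snapshot("side"),vision.snapshot("top")
for n,a,b in(("dial",(391.4,383),(217.8,280)),("keytop",(392.4,369.4),(216.4,280)),("tip",(372,395.4),(206.4,266))): print(n,*tri(s,a,t,b))
g=lambda p,z:plane(t,p,z)[:2]
c=g((217.8,280),30); print("dial",c,"key",g((216.4,280),64),"sidekey",plane(s,(392.4,369.4),64))
for n,p in(("tip",(206.4,266)),("g0",(188+210/5,255+95/5)),("g1",(188+235/5,255+140/5))):
    v=g(p,30)-c; print(n,v,np.arctan2(v[1],v[0]))
a,b=g((188+108/5,255+90/5),64),g((188+177/5,255+160/5),64); v=a-b; print("bar",v,np.linalg.norm(v),np.arctan2(v[1],v[0]))
```

```text
dial [499.9 287.2  24.9] 1.1832416710470355
keytop [500.  285.2  54.5] 0.5955505863106698
tip [532.  313.6  26.4] 0.3079858708976367
dial [500.5 286.3] key [500.2 283.5] sidekey [501.1 293.7  64. ]
tip [31.2 26.7] 0.7074907848523194
g0 [ 13.9 -27.2] -1.0985831532368764
g1 [ -6.2 -39.1] -1.7288506561768724
bar [30.3 31.3] 43.5812072485038 0.8010503685377719
```

```bash
r="0 0 0 0 0 0 94"; python3 drive.py '0 0 0 23.3 -28.6 0 94;0 0 0 23.3 -28.6 0 94;0 0 0 23.3 -28.6 0 94;0 0 0 23.3 -28.6 0 94;0 0 0 23.3 -28.6 0 94;0 0 0 23.3 -28.6 0 94;0 0 0 23.3 -28.6 0 94;0 0 0 23.3 -28.6 0 94;0 0 0 23.3 -28.6 0 94;0 0 0 23.3 -28.6 0 94;0 0 0 23.3 -28.6 0 94;0 0 0 23.3 -28.6 0 94'
python3 drive.py '0 0 0 23.3 -28.6 0 94;0 0 0 23.3 -28.6 0 94;0 0 0 23.3 -28.6 0 94;0 0 0 23.3 -28.6 0 94;0 0 0 23.3 -28.6 0 94;0 0 0 23.3 -28.6 0 94;0 0 0 23.3 -28.6 0 94;0 0 0 23.3 -28.6 0 94;0 0 0 23.3 -28.6 0 94;0 0 0 23.3 -28.6 0 94;0 0 0 23.3 -28.6 0 94;0 0 0 23.3 -28.6 0 94'
python3 drive.py '0 0 -.12 0 0 0 60;0 0 -.12 0 0 0 60;0 0 -.12 0 0 0 60;0 0 -.12 0 0 0 60;0 0 -.12 0 0 0 60;0 0 -.12 0 0 0 60;0 0 -.12 0 0 0 60;0 0 -.12 0 0 0 60;0 0 -.12 0 0 0 60;0 0 -.12 0 0 0 60'
python3 drive.py '0 0 -.12 0 0 0 60;0 0 -.12 0 0 0 60;0 0 -.12 0 0 0 60;0 0 -.12 0 0 0 60;0 0 -.12 0 0 0 60;0 0 -.12 0 0 0 60;0 0 -.12 0 0 0 60;0 0 -.12 0 0 0 60;0 0 -.12 0 0 0 60;0 0 -.12 0 0 0 60'
python3 drive.py '0 0 -.12 0 0 0 60;0 0 -.12 0 0 0 60;0 0 -.12 0 0 0 60;0 0 -.12 0 0 0 60;0 0 -.12 0 0 0 60;0 0 -.12 0 0 0 60;0 0 -.12 0 0 0 60;0 0 -.12 0 0 0 60;0 0 -.12 0 0 0 60;0 0 -.11 0 0 0 60;0 0 0 0 0 0 60;0 0 0 0 0 0 60'
python3 -c "
from rig import robot, vision, readout, job_done
s=readout.sense();print(s['joints'],s['force'],s['ft_torque'])"
```

```text
clock: 1.3
eef_pos: [326.1, -119.5, 224.5]
ee_rot: [3.11, 0.439, 0.001]
force: [1.4, -0.3, -0.1]
opening: 94.3
grip_force: 0.0
clock: 2.3
eef_pos: [499.8, 287.9, 224.1]
ee_rot: [3.111, 0.44, -0.0]
force: [-0.3, -0.4, 0.6]
opening: 94.1
grip_force: 0.0
clock: 3.13
eef_pos: [499.5, 286.0, 224.2]
ee_rot: [-2.313, -2.126, 0.0]
force: [0.8, 0.1, -0.2]
opening: 60.0
grip_force: 0.0
clock: 3.97
eef_pos: [499.5, 286.0, 224.1]
ee_rot: [-0.708, -3.061, 0.0]
force: [-0.3, -0.1, -0.6]
opening: 59.8
grip_force: 0.0
clock: 4.97
eef_pos: [499.5, 286.0, 224.2]
ee_rot: [1.115, -2.937, -0.0]
force: [-0.1, -0.1, -0.3]
opening: 60.1
grip_force: 0.0
[ 4.56367990e-01  3.57116503e-01  1.44545060e+00  2.02467336e-05
  1.33911504e+00 -1.84005232e+00] [-0.11297635 -0.11802704 -0.26688723] [ 0.10051216 -0.10343608  0.01331695]
```

```bash
python3 drive.py '0 0 0 0 0 30 40;0 0 0 0 0 30 40;0 0 0 0 0 30 40;0 0 0 0 0 30 40;0 0 0 0 0 28 40;0 0 0 0 0 15 40;0 0 0 0 0 5 40;0 0 0 0 0 0 40;0 0 0 0 0 0 40'
python3 - <<'E'
from h import *
s=vision.snapshot("side");t=vision.snapshot("top")
o=np.zeros((500,800,3),np.uint8);o[:500,:400]=cv2.resize(s["frame"][330:430,350:430],None,fx=5,fy=5);o[:400,400:]=cv2.resize(t["frame"][240:320,180:260],None,fx=5,fy=5)
cv2.imwrite("pics/k1.png",o[:,:,::-1])
E
```

```text
clock: 5.72
eef_pos: [500.0, 286.3, 57.2]
ee_rot: [-1.117, 2.935, 0.0]
force: [-0.3, 0.2, 0.7]
opening: 40.3
grip_force: 0.0
```

View pics/k1.png

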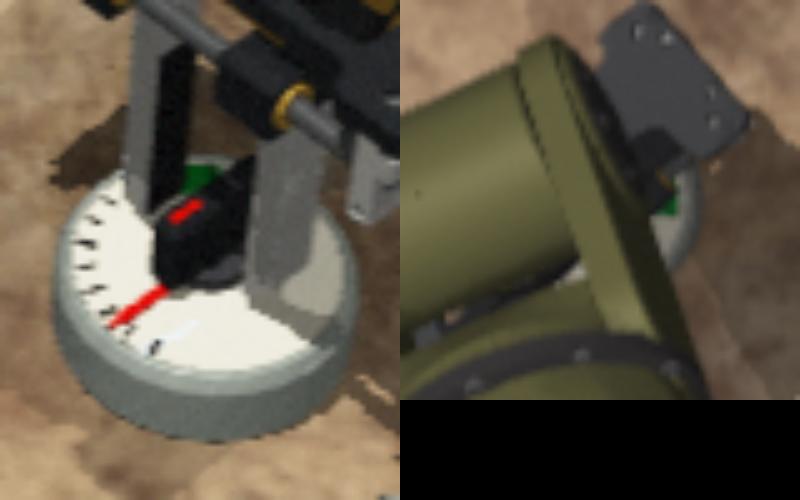

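The fingers straddle the bar, in line with it. The pointer is at crop (115,325), so the grip can close.

```bash
python3 drive.py '0 0 0 0 0 0 8;0 0 0 0 0 0 8;0 0 0 0 0 0 8;0 0 0 0 0 0 8;0 0 0 0 0 0 8;0 0 0 0 0 0 8' 30
python3 -c "
from rig import robot, vision, readout, job_done
s=readout.sense();print(s['joints'],s['force'],s['ft_torque'])"
```

```text
clock: 6.32
eef_pos: [498.8, 286.8, 56.5]
ee_rot: [1.12, -2.934, -0.002]
force: [-6.8, 4.8, 4.1]
opening: 11.9
grip_force: 30.0
[ 4.57506230e-01  5.44067652e-01  1.59641214e+00  1.80075408e-03
  1.00183845e+00 -1.84355843e+00] [-6.80875042  4.82364521  4.12835751] [0.9586279  1.19247302 0.06112604]
```

```bash
python3 drive.py '0 0 0 0 1.3 0 8;0 0 .08 0 0 0 8;0 0 .1 0 0 0 8;0 0 .1 0 0 0 8;0 0 .1 0 0 0 8;0 0 .1 0 0 0 8;0 0 0 0 0 0 8'
python3 -c "
from rig import robot, vision, readout, job_done
s=readout.sense();print(s['joints'],s['force'],s['ft_torque'])"
```

```text
clock: 6.9
eef_pos: [498.0, 288.2, 56.5]
ee_rot: [0.38, -3.118, -0.003]
force: [-6.0, 7.8, 2.8]
opening: 11.5
grip_force: 30.0
[ 0.46012526  0.5436855   1.59698891  0.00225035  1.00080834 -1.35472981] [-5.95890158  7.81873416  2.84283335] [1.57900012 1.02555262 0.00281428]
```

```bash
python3 drive.py '0 0 0 .7 1.5 0 8;0 0 .1 0 0 0 8;0 0 .1 0 0 0 8;0 0 .1 0 0 0 8;0 0 .1 0 0 0 8;0 0 0 0 0 0 8'
python3 - <<'E'
from h import *
s=readout.sense();print(s['joints'],s['force'],s['ft_torque'])
s=vision.snapshot("side")
cv2.imwrite("pics/k2.png",cv2.resize(s["frame"][330:430,350:430],None,fx=5,fy=5)[:,:,::-1])
E
```

```text
clock: 7.4
eef_pos: [497.8, 289.5, 56.6]
ee_rot: [0.246, 3.131, 0.004]
force: [0.3, 10.2, -1.1]
opening: 11.8
grip_force: 30.0
[ 0.46251915  0.54357925  1.59707142  0.00163391  0.9986617  -0.95222643] [ 0.27103585 10.19480868 -1.11262435] [ 1.79912126 -0.18152665  0.00798067]
```

View pics/k2.png

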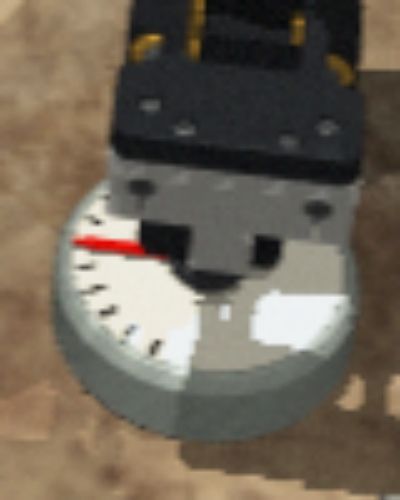

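The key turns with the hand: the pointer is now at crop (80,242). I'll wind on, easing the side load.

```bash
python3 drive.py '0 0 0 0 1.5 0 8;0 0 .1 0 0 0 8;0 0 .1 0 0 0 8;0 0 .1 0 0 0 8;0 0 .1 0 0 0 8;0 0 .1 0 0 0 8;0 0 .1 0 0 0 8;0 0 .1 0 0 0 8;0 0 0 0 0 0 8'
python3 - <<'E'
from h import *
s=readout.sense();print(s['joints'],s['force'],s['ft_torque'])
E
```

```text
clock: 8.2
eef_pos: [498.9, 291.4, 56.6]
ee_rot: [1.305, 2.856, 0.007]
force: [7.5, 13.9, -5.8]
opening: 12.1
grip_force: 30.0
[ 0.46466227  0.54589257  1.59322776  0.00171096  0.99772288 -0.25009586] [ 7.52371796 13.86940836 -5.82771324] [ 2.57402831 -1.42373003  0.01486592]
```

```bash
python3 drive.py '0 0 0 -1.5 1.6 0 8;0 0 0 0 0 0 8;0 0 .1 0 0 0 8;0 0 .1 0 0 0 8;0 0 .1 0 0 0 8;0 0 .1 0 0 0 8;0 0 .1 0 0 0 8;0 0 0 0 0 0 8'
python3 - <<'E'
from h import *
s=readout.sense();print(s['joints'],s['force'],s['ft_torque'])
s=vision.snapshot("side")
cv2.imwrite("pics/k3.png",cv2.resize(s["frame"][330:430,350:430],None,fx=5,fy=5)[:,:,::-1])
E
```

```text
clock: 8.87
eef_pos: [500.4, 292.0, 56.6]
ee_rot: [-1.971, -2.445, -0.008]
force: [3.4, 18.8, -4.3]
opening: 12.1
grip_force: 30.0
[0.46385545 0.54927235 1.5877827  0.00320462 1.00043168 0.24809846] [ 3.35928933 18.84449796 -4.329731  ] [ 3.58371803 -0.56917731 -0.04375761]
```

View pics/k3.png

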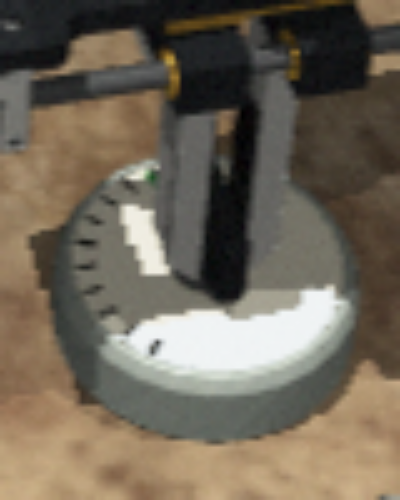

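The bar and pointer now point away from the side camera, so the pointer is hidden behind the key. I'll ease off the side load, turn a touch more, release, rise and check.

```bash
python3 drive.py '0 0 0 1.5 0 0 8;0 0 .06 0 0 0 8;0 0 0 0 0 0 8;0 0 0 0 0 0 50;0 0 0 0 0 0 50;0 0 0 0 0 0 50;0 0 0 0 0 0 50;0 0 0 0 0 -30 50;0 0 0 0 0 -41 50;0 0 0 0 0 -41 50;0 0 0 0 0 -41 50;0 0 0 0 0 -41 50'
python3 drive.py '0 0 0 0 0 -41 50;0 0 0 0 0 -41 50;0 0 0 0 0 0 50'
python3 - <<'E'
from h import *
s=readout.sense();print(s['joints'],s['force'],s['ft_torque'])
s=vision.snapshot("side");t=vision.snapshot("top")
o=np.zeros((500,800,3),np.uint8);o[:500,:400]=cv2.resize(s["frame"][330:430,350:430],None,fx=5,fy=5);o[:400,400:]=cv2.resize(t["frame"][240:320,180:260],None,fx=5,fy=5)
cv2.imwrite("pics/k4.png",o[:,:,::-1])
E
```

```text
clock: 9.92
eef_pos: [499.3, 290.8, 252.4]
ee_rot: [2.037, 2.392, -0.0]
force: [0.0, 0.1, 0.6]
opening: 50.1
grip_force: 0.0
clock: 10.17
eef_pos: [500.7, 291.6, 340.9]
ee_rot: [2.034, 2.388, 0.017]
force: [-0.1, -0.4, 0.5]
opening: 49.9
grip_force: 0.0
[ 4.64159590e-01  3.04289331e-01  1.24938295e+00 -9.40689198e-05
  1.57606792e+00  3.04195166e-01] [-0.08353174 -0.3584588   0.51548175] [-0.02676639 -0.16151943  0.04451688]
```

View pics/k4.png

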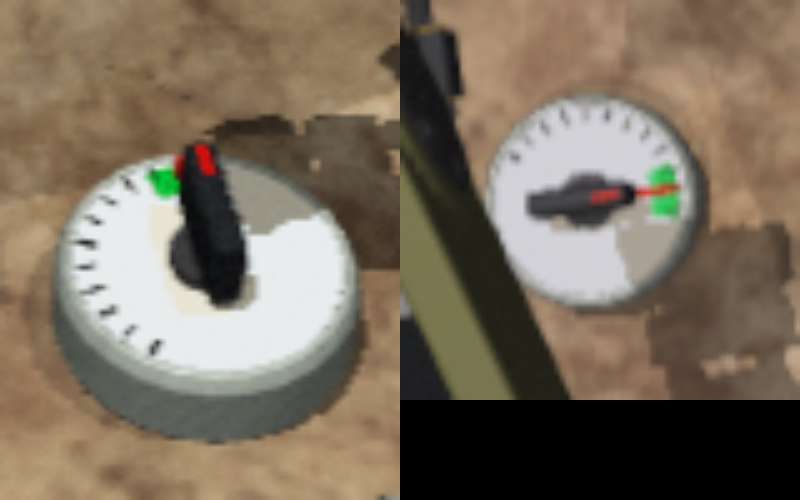

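The pointer is in the green field: at crop (678,187) in the top view, with green spanning rows 165–215. Now I'll measure the probe axis more finely.

Run:
```python
from h import *
s=vision.snapshot("side");t=vision.snapshot("top")
o=np.zeros((600,800,3),np.uint8);o[:600,:300]=cv2.resize(s["frame"][115:215,320:370],None,fx=6,fy=6);o[:300,300:800]=cv2.resize(t["frame"][225:275,385:468],(500,300))
cv2.imwrite("pics/p1.png",o[:,:,::-1])
```

```text
(no output)
```

View pics/p1.png

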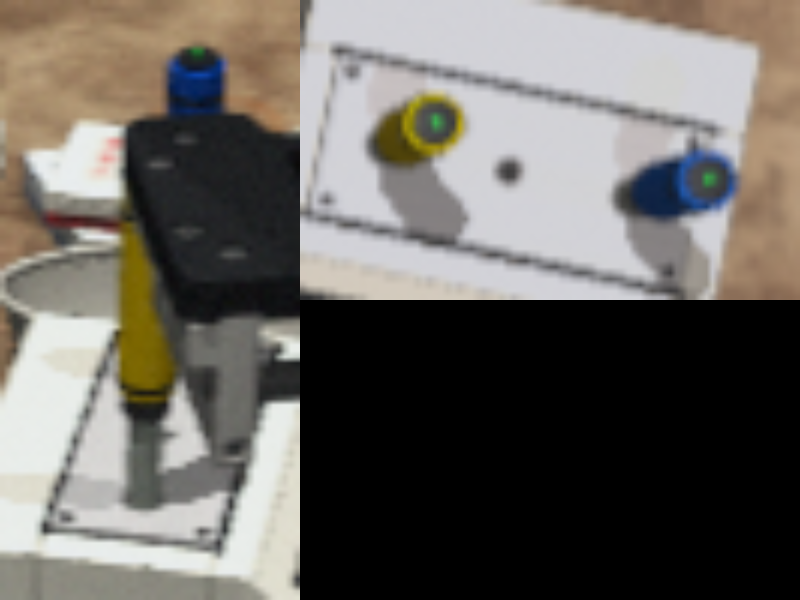

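Top view: the yellow cap's green dot is at pixel (407.4,245.3), the blue one at (452.7,254.8) and the centre hole at (419.7,253.5). Side view: the yellow stem enters its well at (343.7,198), and the blue cap is at (352.8,123.3).

Run:
```python
from h import *
np.set_printoptions(precision=1,suppress=True)
s=vision.snapshot("side");t=vision.snapshot("top")
y=plane(t,(407.4,245.3),245);b=plane(t,(452.7,254.8),245);h=plane(t,(419.7,253.5),125)
print(y,b,np.linalg.norm(y-b),(y+b)/2,h)
print("side well",plane(s,(343.7,198),125),"tri blue",*tri(s,(352.8,123.3),t,(452.7,254.8)),"tri yel",*tri(s,(343.8,147),t,(407.4,245.3)))
print("side dir check",proj(s,[y[0],y[1],245]),proj(s,[y[0],y[1],125]))
d=y-b;print("cal yaw",np.arctan2(-d[0],d[1]))
p=readout.sense();Rt=R.from_rotvec(p["ee_rot"]);print(p["eef_pos"],Rt.inv().apply(np.array([y[0],y[1],341])-p["eef_pos"]),np.arctan2(*Rt.as_matrix()[[1,0],0]))
```

```text
[ 570.2 -111.1  245. ] [ 553.2 -197.5  245. ] 88.02441342435485 [ 561.7 -154.3  245. ] [ 561.4 -154.3  125. ]
side well [ 568.9 -106.5  125. ] tri blue [ 552.3 -197.   246.9] 1.6381790302922785 tri yel [ 571.1 -112.3  237.2] 0.7818760382226964
side dir check [344.6 143.7] [343.  196.8]
cal yaw -0.19422140743874475
[499.4 291.  330.6] [-408.2    5.8  -10. ] 1.7307194315858758
```

```bash
python3 drive.py '0 0 0 -34 .5 0 60;0 0 0 -34 .5 0 60;0 0 0 -34 .5 0 60;0 0 0 -34 .5 0 60;0 0 0 -34 .5 0 60;0 0 0 -34 .5 0 60;0 0 0 -34 .5 0 60;0 0 0 -34 .5 0 60;0 0 0 -34 .5 0 60;0 0 0 -34 .5 0 60;0 0 0 -34 .5 0 60;0 0 0 -34 .5 0 60'
python3 drive.py '0 0 .118 0 0 0 60;0 0 .118 0 0 0 60;0 0 .118 0 0 0 60;0 0 0 0 0 0 60;0 0 0 0 0 0 60'
python3 - <<'E'
from h import *
p=readout.sense();Rt=R.from_rotvec(p["ee_rot"]);print(p["force"],p["eef_pos"],Rt.inv().apply(np.array([570.2,-111,206])-p["eef_pos"]),np.arctan2(*Rt.as_matrix()[[1,0],0]))
E
```

```text
clock: 11.47
eef_pos: [570.4, -112.4, 331.1]
ee_rot: [-2.036, -2.391, 0.001]
force: [0.2, 0.6, -0.3]
opening: 59.8
grip_force: 0.0
clock: 11.88
eef_pos: [570.5, -110.6, 331.4]
ee_rot: [-2.422, -2.0, 0.001]
force: [0.5, -0.1, 0.4]
opening: 60.2
grip_force: 0.0
[ 0.48451604 -0.07964612  0.44332844] [ 570.47871076 -110.64639343  331.4127485 ] [-4.10127742e-01 -3.03614957e-02  1.25412882e+02] 1.3805401588787702
```

```bash
python3 drive.py '0 0 0 0 0 25 60;0 0 0 0 0 25 60;0 0 0 0 0 25 60;0 0 0 0 0 25 60;0 0 0 0 0 25 60;0 0 0 0 0 0 40;0 0 0 0 0 0 30' 
python3 drive.py '0 0 0 0 0 0 15;0 0 0 0 0 0 15;0 0 0 0 0 0 15;0 0 0 0 0 0 15;0 0 0 0 0 0 15;0 0 0 0 0 0 15;0 0 0 0 0 0 15' 6
python3 -c "
from rig import robot, vision, readout, job_done
s=readout.sense();print(s['force'],s['ft_torque'],s['eef_pos'])"
```

```text
clock: 12.47
eef_pos: [570.3, -110.5, 206.9]
ee_rot: [-2.422, -1.998, 0.002]
force: [0.2, 0.0, 0.8]
opening: 49.6
grip_force: 0.0
clock: 13.05
eef_pos: [570.8, -110.7, 208.0]
ee_rot: [2.425, 1.995, 0.001]
force: [-0.3, 0.5, 6.2]
opening: 19.9
grip_force: 6.0
[-0.34161874  0.46766704  6.20722223] [ 0.05369131  0.32381812 -0.01519297] [ 570.76730794 -110.72794613  207.99819395]
```

```bash
python3 drive.py '0 0 0 0 0 0 15;0 0 0 0 0 0 15;0 0 0 0 0 -1 15;0 0 0 0 0 0 15' 25
python3 -c "
from rig import robot, vision, readout, job_done
s=readout.sense();print(s['force'],s['ft_torque'],s['eef_pos'])"
python3 drive.py '0 0 0 0 0 -4 15;0 0 0 0 0 -5 15;0 0 0 0 0 -5 15;0 0 0 0 0 -5 15;0 0 0 0 0 0 15'
python3 -c "
from rig import robot, vision, readout, job_done
s=readout.sense();print(s['force'],s['ft_torque'],s['eef_pos'])"
```

```text
clock: 13.38
eef_pos: [570.5, -110.7, 208.2]
ee_rot: [-2.426, -1.996, 0.0]
force: [-0.9, 0.1, -1.3]
opening: 19.7
grip_force: 25.0
[-0.85256879  0.06022022 -1.33274141] [-0.01935627 -0.13517639 -0.01929311] [ 570.54720992 -110.6678159   208.16313751]
clock: 13.8
eef_pos: [570.8, -110.7, 228.6]
ee_rot: [2.425, 1.995, 0.001]
force: [-1.5, -0.7, -1.3]
opening: 19.5
grip_force: 25.0
[-1.50112222 -0.72550386 -1.25605083] [-0.00297769  0.17114992 -0.02426466] [ 570.83555294 -110.73006903  228.6009857 ]
```

```bash
python3 drive.py '0 0 0 0 0 -5 15;0 0 0 0 0 -5 15;0 0 0 0 0 -5 15;0 0 0 0 0 -5 15;0 0 0 0 0 -3 15;0 0 0 0 0 -1.5 15;0 0 0 0 0 0 15;0 0 0 0 0 0 15'
python3 - <<'E'
from h import *
np.set_printoptions(precision=2,suppress=True)
z=[]
F=[]
for i in range(8):
    s=vision.snapshot("side");F.append(s["frame"].astype(float));q=readout.sense();z.append(q["eef_pos"]);f=q["force"]
print(np.mean(z,0),f)
fr=np.mean(F,0).astype(np.uint8); c=fr[170:210,325:365]
o=cv2.resize(c,None,fx=14,fy=14,interpolation=cv2.INTER_NEAREST);cv2.imwrite("pics/r1.png",o[:,:,::-1])
for zz in(125,127,123,130,135): print(zz,proj(s,[570.5,-110.9+6,zz]))
for r in range(182,206): print(r,fr[r,340:348].mean(0).round(),fr[r,343])
E
```

```text
clock: 14.47
eef_pos: [570.5, -110.7, 251.6]
ee_rot: [-2.426, -1.996, 0.0]
force: [-0.2, -0.2, -2.3]
opening: 19.8
grip_force: 25.0
[ 570.54 -110.66  251.55] [-0.15 -1.26 -2.08]
125 [342.95 198.42]
127 [342.97 197.58]
123 [342.92 199.25]
130 [343.01 196.32]
135 [343.07 194.21]
182 [89. 92. 88.] [83 88 82]
183 [95. 97. 93.] [83 87 80]
184 [89. 92. 88.] [83 87 81]
185 [85. 88. 83.] [84 88 82]
186 [82. 85. 80.] [83 88 81]
187 [73. 76. 72.] [82 87 81]
188 [64. 66. 63.] [80 84 79]
189 [26. 27. 26.] [ 9 10  9]
190 [56. 58. 54.] [50 52 50]
191 [82. 84. 80.] [66 70 65]
192 [69. 72. 68.] [68 72 67]
193 [74. 76. 72.] [82 87 81]
194 [87. 90. 85.] [81 86 80]
195 [86. 88. 84.] [82 86 81]
196 [85. 88. 83.] [83 88 81]
197 [84. 85. 81.] [82 87 81]
198 [84. 75. 71.] [85 85 80]
199 [122.  73.  71.] [118  43  40]
200 [166. 154. 152.] [160 126 124]
201 [171. 170. 168.] [172 172 170]
202 [170. 169. 167.] [170 170 167]
203 [166. 164. 163.] [169 168 166]
204 [112. 112. 110.] [102 103 101]
205 [129. 129. 122.] [129 129 122]
```

View pics/r1.png

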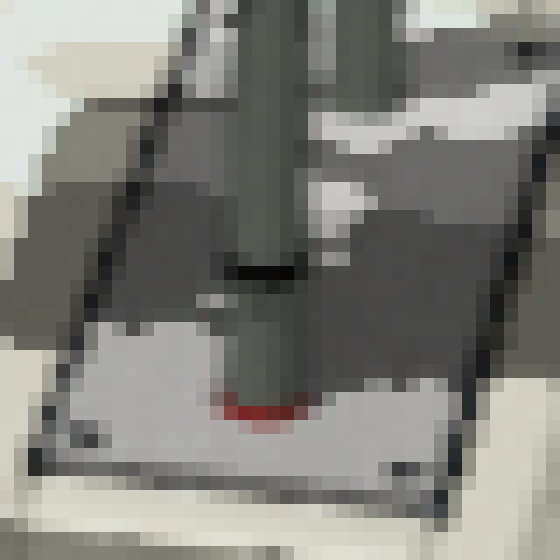

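The red ring shows at the mouth of the well, at crop (265,410). About 3 mm of its 4 mm is visible, and no bare stem shows below it. The black ring is 10.7 px above the mouth, against 10.6 px expected for 25 mm, so the ring is level within about 1 mm. The measured lift is about 44–45 mm, which agrees.

```bash
python3 -c "
from rig import robot, vision, readout, job_done
print(job_done())"
```

```text
the job is handed in; nothing more can be done
None
```

I handed the job in with the timer's pointer in the green field and the yellow probe still held about 44–45 mm up, its red ring level with the well mouth within about 1 mm; the blue probe and bystanders were not touched.

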